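# Close up the furrier's pattern chest

## Robot

A 6-joint arm with a two-finger parallel gripper is mounted at the origin on the work surface. World frame = base frame: x ahead of the robot, y to its left, z up, the work surface at z = 0. Lengths are in mm, angles in rad, forces in N, time in s.
With the tool pointing down it reaches from about 350 to 975 mm from the base axis. Payload 7.1 kg.
Tool frame: the origin (TCP) lies midway between the tips of the shut fingers; the grasp point (between the pads) lies 19 mm behind it; z points along the fingers, y is the line along which they close (so a half turn about z gives the same grasp; the last joint's range is limited). The gripper opens to 88 mm and grips with 3 to 60 N. Pads are 20 mm wide; open, the fingers measure 115 mm over their backs; the gripper's body (75 mm by 178 mm) begins 61 mm behind the grasp point.
Start: joints at [-1.139, 0.423, 1.63, -0, 1.089, -0.019], TCP at [272.318, -562.537, 201.475] pointing down, gripper open.
Joint ranges: [-3, 3], [-0.9, 2.11], [0.09, 2.58], [-1.31, 4.45], [0.11, 2.69], [-2.54, 2.54]. Speed limits (rad/s): [2.39, 2.39, 3.01, 3.14, 3.14, 3.14].

## Interface

Orientations are given as a rotation vector (axis times angle).
In Python, from workcell import ctrl gives the robot as it stands. The module is installed in compiled form; this text tells all that it offers.
- The arm moves only by the tool apply_moves, never from a script. Its argument "targets" is a list of rows, each a list of 3 entries, a list of its own where there are three numbers: the opening, from -1 (shut) to 1 (fully open), then the shift along the tool's x, y, z normalised to -1 to 1, where 1 is 5 cm, then the turn, a rotation vector about the tool's x, y, z normalised to -1 to 1, where 1 is 90 degrees. In form: [[jaw, [x, y, z], [wx, wy, wz]], ...]. A call has 1 to 8 rows; each row shifts and turns the commanded pose from where the row before left it, along the tool's axes as they then stand; what a row does not reach is not made up. A row lasts 1/8 s, in which the tool goes at most 62.5 mm and 10.7 degrees, less where a joint would pass 70% of its speed; a pose out of reach is approached as far as the arm can. A call with a number of a shift or a turn outside -1 to 1 is refused whole. A call with a gripper value outside its range is refused whole. The fingers move at their own pace and stop on an object; the grip force is fixed at half the most. Time passes only in rows, so rows that do not move let the fingers close. It gives the time, the measured TCP pose, the force, the opening and the grip force at its end, in the units of the state.
- ctrl.get_obs(): the state, without advancing time (a new reading comes with each control period).
- ctrl.get_image(name): name is "scene" or "top" or "wrist"; returns a dict with "pixels" (420x560x3 uint8, blue, green, red), "camera_matrix" (3x3 intrinsics, pixels), "view" (4x4, takes a point from world to camera coordinates); the wrist camera has in their place "hand_eye" (4x4, takes a point from camera to tool coordinates, whose origin is the TCP and whose axes are the flange's). Camera axes: x right, y down, z forward; pixel columns grow to the right and rows downward; lengths in mm; the calibration is good to about 2 mm. A picture is of the moment at which its call begins: read the wrist's pose just before it. There is no depth.
- ctrl.close_job(): hands the job in; it is judged then, once.
Trained networks look in the newest picture that a camera, given by its name, has taken for a name from the list of things; names that differ only in an ending like _2 or _b are one class to them, and where a whole thing is asked for, a point or a joint stands for the part that bears it (a point fixed in the world has none). Each returns a list of dicts, best first, with "score" (0 to 1); they miss things now and then, are a little off and sometimes report something else, mostly with a low value. They report only what shows in the picture. A call takes as long as a camera call.
- ctrl.masks_of(label, camera): "region" (420x560 bool, what is visible of it) and "bbox" ([left, top, right, bottom] in pixels, round what is visible of it).
- ctrl.pinpoint(label, camera): "xy" ([column, row] in pixels: a listed point, or the origin of a listed thing).
The state is a dict: "t": time; "qpos": joint angles; "qvel": joint speeds; "joint_torque": joint torques, N m; "ee_pos": TCP position; "orientation": TCP orientation; "ft_force": force on the tool from outside, world axes, zero at the start; "moment": the same for the moment, N m; "width": finger opening in mm; "grasp_force": force on a finger pad.
Only numpy, scipy, OpenCV 4.12 (cv2) and the standard library are available. Lean on these libraries where they do the work, as an engineer would, in place of code of your own. Each camera call takes 0.05 s, during which the arm holds its last target. There are 200 camera calls.

## Task

Close up the small white chest by pushing with the fingertips: first push both open drawers fully home, then swing the lid over by its outer face and press it fully shut. Move gently and do not slam anything; push only from outside (do not grip or hook the drawers or the lid, and keep the fingers out of them), and leave everything else on the bench and in the chest where it is.

Things in the scene. Friction and masses are not known exactly. Their poses are not given: they have to be found in the camera images.
- chest: White wooden chest fixed to the bench, 160 deep (x), 300 wide (y), 95 mm high to its open rim. Origin: centre of its underside; x points from the drawer side to the hinge side, y to its left, z up. Two drawers side by side in the -x face; above them an open till (floor at z = 64 mm) with a hinged lid.
- drawer_left (a joint): Slide of the green-fronted drawer (at the chest's +y side): how far it stands out, m; 0 = fully home, grows as it comes out towards the chest's -x, limit 0.11. Starts 0.03 to 0.07. Friction about 2 N, no spring, hard stop at 0.
- drawer_right (a joint): The same for the blue-fronted drawer (at the chest's -y side).
- drawer_left_front (a point): Centre of the outer face of the green drawer front; axes as the chest. Front: flat panel 145 wide x 54 high x 16 mm thick, lapping over the chest's face, with a flat label plate and no knob; top edge 27 mm above this point, 62 mm above the bench. Behind it a tray (rim 9 mm below the top edge) not to be touched. Fully home: chest x = -96, y = +74.5, z = 35 mm.
- drawer_right_front (a point): The same for the blue drawer front; home at chest x = -96 mm, y = -74.5 mm, z = 35 mm.
- lid (a joint): Hinge angle of the lid, rad; 0 = shut (level on the rim), grows as it opens, pi/2 = upright. Starts 1.0 to 1.35: standing steeply over the till's rear half, outer face turned up and away from the drawers. Stiff friction hinge (0.32 N m): it stays where it is left, neither falls nor springs back; about 3 N at the free edge moves it.
- lid_hinge (a point): On the hinge axis, middle of the chest's rear (+x) top rim: chest x = 80 mm, y = 0, z = 95 mm. The axis runs along the chest's y. Its frame turns with the lid.
- lid_edge (a point): Middle of the lid's free edge, on the outer face. Lid: flat white panel, 166 mm from hinge axis to free edge, 306 wide, 8 thick, underside level with the hinge axis; wood inlay outside, blue lining inside (4 mm thick, not to be touched). Site's own -x points from hinge to free edge, +z out of the outer face. Shut, the outer face is 103 mm above the bench.
- spool: Wooden thread spool, red thread, 34 mm diameter x 42 mm high, standing beside the chest's +y end, near its drawer side. Origin: centre of its underside. Leave alone.
- glue: White glue bottle with red cap, 54 mm diameter x 130 mm high, standing beside the chest's -y end. Origin: centre of its underside. Leave alone.
- jar: Amber glass jar with steel cap, 60 mm diameter x 75 mm high, standing beside the chest's +y end. Origin: centre of its underside. Leave alone.
- chalk_white: White tailor's chalk block 45 x 22 x 14 mm lying in the till. Origin: centre of its underside. Leave alone.
- chalk_red: Red-brown tailor's chalk block 45 x 22 x 14 mm lying in the till. Origin: centre of its underside. Leave alone.
- weight: Dark steel pattern weight, 60 mm diameter x 62 mm high with a knob, on the bench to the right. Origin: centre of its underside. Leave alone.
- brush: Brush 180 mm long lying on the bench to the left. Leave alone.

How it is judged:
By the outcome, as a careful person would: the job done as asked, in the order asked, and still so for the second after the job is handed in, with the robot touching nothing.
It also fails if it takes over 58 s, if anything falls off the work surface, if the arm or the gripper's body presses on something with over 40 N, if the wrist force passes 120 N, or if a joint passes its speed limit or range.

## Working session

There is one attempt and no reset: what is moved stays moved. The work goes in short steps, Python scripts to look and compute and a tool call to move; the robot and the scene stay as the last step left them, time stands still between calls to the robot, and variables do not carry over. Pictures are saved under pics/ and viewed, at most 10 in all, crops included, and the job is handed in when it is done.

Besides the shell and the picture viewer there is one more tool, called after "Call:" by a JSON object that holds its "fn" and its "kwargs", one argument or row to a line. apply_moves: Moves the arm, as the interface text tells. Scaled input: -1 to 1 covers 5 cm each way for a shift and 90 degrees each way for a turn. Its arguments: {"type":"object","properties":{"targets":{"type":"array"}},"required":["targets"]}

```bash
mkdir -p pics; cat > h.py <<'E'
import numpy as np, cv2
from workcell import ctrl
from scipy.spatial.transform import Rotation as R
def cam(n):
    im=ctrl.get_image(n); return im
def P(im): return np.array(im["camera_matrix"])@np.array(im["view"])[:3]
def tri(Ps,xs):
    X=cv2.triangulatePoints(Ps[0],Ps[1],np.float64(xs[0]).reshape(2,1),np.float64(xs[1]).reshape(2,1)); return (X[:3]/X[3]).ravel()
def proj(p,X):
    v=p@np.append(X,1); return v[:2]/v[2]
E
python3 - <<'E'
from h import *
o=ctrl.get_obs(); print(o["t"],o["ee_pos"],o["orientation"],o["width"])
a=cam("scene");b=cam("top")
cv2.imwrite("pics/s0.png",a["pixels"]);cv2.imwrite("pics/t0.png",b["pixels"])
np.savez("cal.npz",s=P(a),t=P(b))
for l in ["drawer_left_front","drawer_right_front","lid_hinge","lid_edge","chest","spool","glue","jar"]:
    u=ctrl.pinpoint(l,"scene")[:1];v=ctrl.pinpoint(l,"top")[:1]
    print(l,[(x["xy"],round(x["score"],2)) for x in u+v], tri([P(a),P(b)],[u[0]["xy"],v[0]["xy"]]).round(1) if u and v else "")
E
```

```text
0.0 [ 272.08711833 -562.00628943  200.71828168] [-3.06066298e+00 -7.01852852e-01  5.17550608e-04] 87.8087048387202
drawer_left_front [([340.4, 234.3], 0.56)] 
drawer_right_front [([273.1, 347.0], 0.88), ([394.1, 232.4], 0.6)] [ 477.6 -232.5   32.4]
lid_hinge [([363.1, 280.7], 0.62), ([352.0, 148.3], 0.95)] [ 696.9 -102.2   89.9]
lid_edge [([356.6, 240.4], 0.97), ([369.8, 150.9], 0.89)] [ 655.4 -113.7  253.4]
chest [([326.0, 313.3], 0.81), ([350.4, 182.3], 0.69)] [ 619.3 -118.9  -24.7]
spool [([275.7, 249.4], 0.72), ([289.0, 222.6], 0.5)] [497.6  63.6   3.8]
glue [([371.3, 407.7], 0.91), ([430.1, 163.0], 0.72)] [ 684.8 -354.7  -14.3]
jar [([278.0, 198.0], 0.72)]
```

View pics/s0.png

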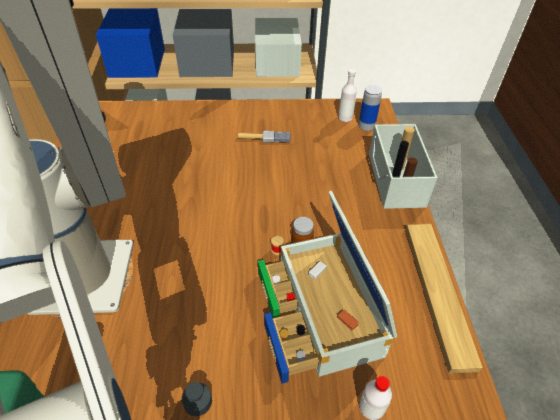

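View pics/t0.png

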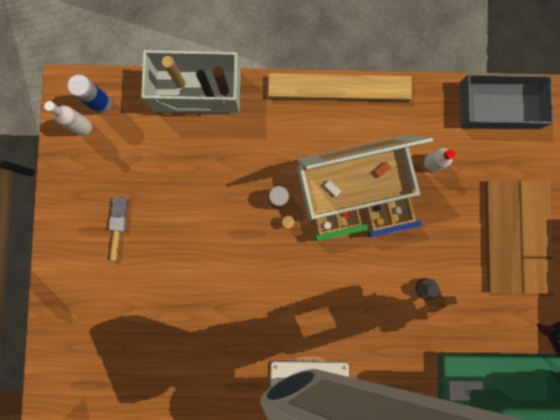

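The scene view shows the green front near (269,287), the blue front near (278,345), and the lid's free edge running from (332,200) to (390,328). In the top view the fronts are at (342,232) and (396,229). I'll enlarge both views to pick out corners.

```bash
python3 - <<'E'
import cv2
a=cv2.imread("pics/s0.png")[190:390,245:405];b=cv2.imread("pics/t0.png")[130:245,290:440]
def g(a,x0,y0,k):
    c=cv2.resize(a,None,fx=k,fy=k,interpolation=cv2.INTER_CUBIC)
    for x in range(x0,x0+a.shape[1],10):
        cv2.putText(c,str(x),((x-x0)*k,8),0,.3,(0,0,255),1);cv2.line(c,((x-x0)*k,0),((x-x0)*k,c.shape[0]),(0,0,255) if x%50==0 else (120,120,120),1)
    for y in range(y0,y0+a.shape[0],10):
        cv2.putText(c,str(y),(0,(y-y0)*k),0,.3,(0,0,255),1);cv2.line(c,(0,(y-y0)*k),(c.shape[1],(y-y0)*k),(0,0,255) if y%50==0 else (120,120,120),1)
    return c
cv2.imwrite("pics/s1.png",g(a,245,190,3));cv2.imwrite("pics/t1.png",g(b,290,130,5))
E
```

```text
(no output)
```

View pics/s1.png

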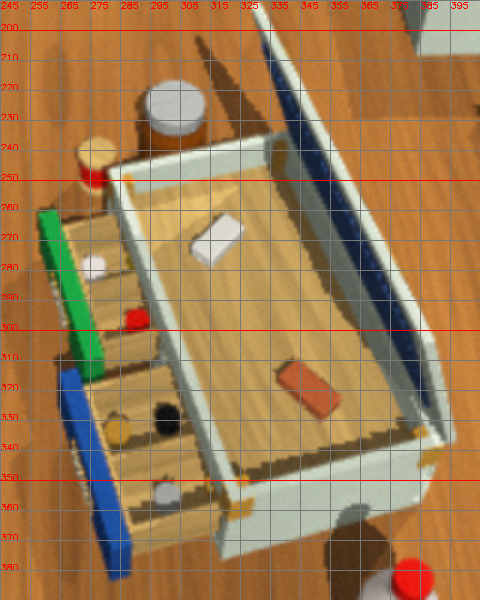

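View pics/t1.png

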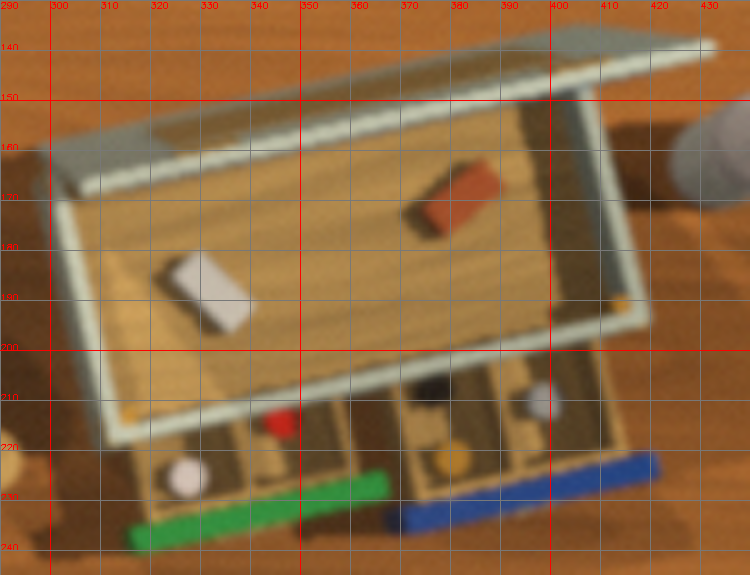

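The crops show the rim corners, front edges and lid edge clearly. I'll fit a chest model to them (pose, two slides, lid angle).

```bash
cat > fit.py <<'E'
from h import *
from scipy.optimize import least_squares
c=np.load("cal.npz")
def W(p,X):
    q=np.array(X,float); r=R.from_euler('z',p[2]); return r.apply(q)+[p[0],p[1],0]
def lid(a,y,n): # n=8 outer, 0 underside
    return [80-166*np.cos(a)+n*np.sin(a)*1, y, 95+166*np.sin(a)+n*np.cos(a)]
def pts(p):
    dl,dr,a=p[3:]
    return [("s",[-80,150,95],(281,246.7)),("t",[-80,150,95],(312.4,218.4)),("s",[-80,-150,95],(321,355)),("t",[-80,-150,95],(420,194.4)),
    ("t",[80,-150,95],(408.5,147)),
    ("s",[-96-dl,147,62],(257.7,260.7)),("s",[-96-dl,2,62],(273.3,316.7)),("t",[-96-dl,147,62],(316.6,239)),("t",[-96-dl,2,62],(368,228)),
    ("s",[-96-dr,-2,62],(265,314)),("t",[-96-dr,-147,62],(422,225)),("t",[-96-dr,-2,62],(371,235)),
    ("s",lid(a,-153,8),(389,303)),("s",lid(a,153,8),(332,197)),("t",lid(a,153,0),(306,168.5)),("t",lid(a,-153,8),(433,138.5))]
def res(p): return np.concatenate([proj(c[k],W(p,X))-np.array(x) for k,X,x in pts(p)])
if __name__=="__main__":
    s=least_squares(res,[610,-120,-.2,.05*1000,50,1.2],loss="soft_l1",x_scale=[10,10,.1,10,10,.1])
    print(s.x.round(3)); print(res(s.x).reshape(-1,2).round(1).tolist())
    np.save("p.npy",s.x)
    for n,X in [("L",[-96-s.x[3],74.5,35]),("R",[-96-s.x[4],-74.5,35]),("edge",lid(s.x[5],0,8))]: 
        w=W(s.x,X);print(n,w.round(1),proj(c["s"],w).round(1),proj(c["t"],w).round(1))
    for k in "st":
        print(k,"cam",(-np.linalg.inv(c[k][:,:3])@c[k][:,3]).round())
E
python3 fit.py
```

```text
[ 6.18913e+02 -1.23468e+02  2.29000e-01  4.29820e+01  6.36570e+01
  1.26000e+00]
[[0.2, -1.4], [-0.0, 0.0], [-0.2, 1.6], [0.9, 0.5], [-1.5, -9.2], [0.8, -1.5], [0.2, -8.2], [0.4, 0.9], [0.4, 0.7], [0.2, -1.9], [0.6, -0.4], [0.5, 0.7], [0.0, -0.0], [-0.2, -7.4], [1.0, 0.3], [1.2, -0.3]]
L [466.6 -82.5  35. ] [265.8 289.1] [341.2 234.5]
R [ 480.4 -232.3   35. ] [273.3 346.4] [394.3 230.4]
edge [ 654.8 -115.1  255.5] [357.3 240.2] [370.6 151.7]
s cam [ 461. -696.  971.]
t cam [ 440.  106. 1215.]
```

```bash
cat >> h.py <<'E'
def st():
    p=np.load("p.npy"); o=ctrl.get_obs(); r=R.from_euler('z',p[2]).inv()
    q=r.apply(np.array(o["ee_pos"])-[p[0],p[1],0]); t=r*R.from_rotvec(o["orientation"])
    print("t",round(o["t"],2),"chest TCP",q.round(1),"F",r.apply(o["ft_force"]).round(2),"w",round(o["width"],1))
    print("tool axes in chest:",t.as_matrix().round(3).tolist())
E
python3 -c "
from h import *
st()
c=np.load('cal.npz')
v=ctrl.pinpoint('weight','top');print(v[:1])
v=ctrl.pinpoint('weight','scene');print(v[:1])"
```

```text
t 0.9 chest TCP [-437.3 -348.8  201.5] F [-1.07 -1.16  0.56] w 87.8
tool axes in chest: [[0.976, 0.22, 0.0], [0.22, -0.976, -0.0], [0.0, 0.0, -1.0]]
[{'xy': [424.4, 287.0], 'score': 0.76}]
[{'xy': [199.5, 399.7], 'score': 0.61}]
```

Call:
{"fn": "apply_moves", "kwargs": {
  "targets": [
    [-1,[0,0,0],[0,0,0.07]],
    [-1,[0,0,0],[0,0,0.07]],
    [-1,[0.4,-0.7,0],[0,0,0]],
    [-1,[0.4,-0.7,0],[0,0,0]],
    [-1,[0.4,-0.7,0],[0,0,0]],
    [-1,[0.4,-0.7,0],[0,0,0]]
  ]
}}

```text
t: 1.75
ee_pos: [318.4, -406.8, 201.6]
orientation: [3.121, 0.361, 0.0]
ft_force: [-0.1, 0.2, 0.0]
width: 31.1
grasp_force: 0.0
```

```bash
python3 -c "
from h import *
st()"
```

```text
t 1.75 chest TCP [-357.  -207.6  201.6] F [-0.08  0.24  0.04] w 31.1
tool axes in chest: [[1.0, 0.001, 0.0], [0.001, -1.0, -0.0], [0.0, 0.0, -1.0]]
```

Call:
{"fn": "apply_moves", "kwargs": {
  "targets": [
    [-1,[0.4,-0.7,0],[0,0,0]],
    [-1,[0.4,-0.7,0],[0,0,0]],
    [-1,[0.4,-0.7,0],[0,0,0]],
    [-1,[0.4,-0.7,0],[0,0,0]],
    [-1,[0.4,-0.7,0],[0,0,0]],
    [-1,[0.4,-0.7,0],[0,0,0]],
    [-1,[0.36,-0.7,0],[0,0,0]],
    [-1,[0.36,-0.7,0],[0,0,0]]
  ]
}}

```text
t: 2.75
ee_pos: [406.3, -98.5, 201.7]
orientation: [3.12, 0.362, 0.001]
ft_force: [0.8, 0.3, 0.1]
width: 0.6
grasp_force: 0.0
```

Call:
{"fn": "apply_moves", "kwargs": {
  "targets": [
    [-1,[0,0,0.7],[0,0,0]],
    [-1,[0,0,0.7],[0,0,0]],
    [-1,[0,0,0.7],[0,0,0]],
    [-1,[0,0,0.7],[0,0,0]],
    [-1,[0,0,0.5],[0,0,0]],
    [-1,[0,0,0],[0,0,0]],
    [-1,[0,0,0],[0,0,0]]
  ]
}}

```text
t: 3.62
ee_pos: [406.5, -99.8, 37.1]
orientation: [3.12, 0.362, 0.001]
ft_force: [0.6, -0.5, 0.2]
width: 0.5
grasp_force: 0.0
```

```bash
python3 -c "
from h import *
st()
im=cam('scene');cv2.imwrite('pics/s2.png',cv2.resize(im['pixels'][190:390,215:405],None,fx=3,fy=3))"
```

```text
t 3.62 chest TCP [-201.5   71.3   37.1] F [ 0.44 -0.59  0.16] w 0.5
tool axes in chest: [[1.0, 0.002, 0.001], [0.002, -1.0, -0.0], [0.001, 0.0, -1.0]]
```

View pics/s2.png

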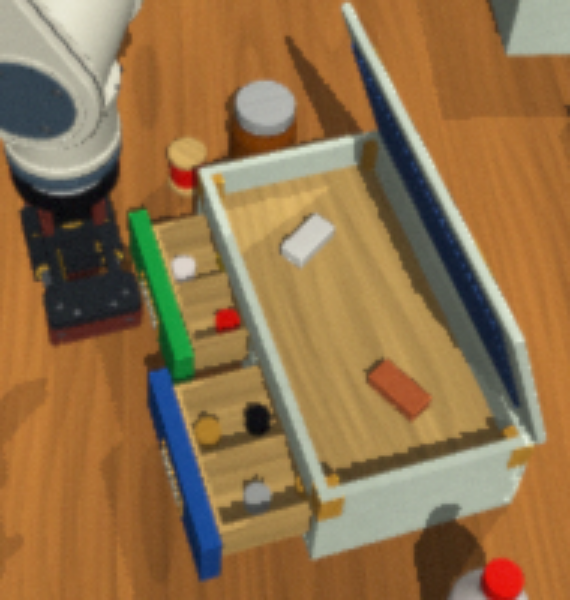

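The gripper stands upright in front of the green front with clear space. Now I'll push gently.

Call:
{"fn": "apply_moves", "kwargs": {
  "targets": [
    [-1,[0.2,0,0.1],[0,0,0]],
    [-1,[0.2,0,0],[0,0,0]],
    [-1,[0.2,0,0],[0,0,0]],
    [-1,[0.15,0,0],[0,0,0]],
    [-1,[0.06,0,0],[0,0,0]],
    [-1,[0.06,0,0],[0,0,0]],
    [-1,[0.06,0,0],[0,0,0]],
    [-1,[0.06,0,0],[0,0,0]]
  ]
}}

```text
t: 4.68
ee_pos: [454.0, -88.3, 31.4]
orientation: [-3.121, -0.362, 0.001]
ft_force: [-1.9, -1.5, 1.2]
width: 0.1
grasp_force: 1.3
```

Call:
{"fn": "apply_moves", "kwargs": {
  "targets": [
    [-1,[0.06,0,0],[0,0,0]],
    [-1,[0.06,0,0],[0,0,0]],
    [-1,[0.06,0,0],[0,0,0]],
    [-1,[0.06,0,0],[0,0,0]],
    [-1,[0.06,0,0],[0,0,0]],
    [-1,[0.06,0,0],[0,0,0]]
  ]
}}

```text
t: 5.42
ee_pos: [471.6, -84.0, 31.4]
orientation: [-3.12, -0.362, 0.001]
ft_force: [-2.4, 0.2, 0.8]
width: 0.6
grasp_force: 1.0
```

```bash
python3 -c "
from h import *
st()"
```

```text
t 5.42 chest TCP [-134.5   71.9   31.4] F [-2.33  0.74  0.83] w 0.6
tool axes in chest: [[1.0, 0.002, -0.0], [0.002, -1.0, 0.0], [-0.0, -0.0, -1.0]]
```

Contact is made and the drawer is sliding at about 2 N. It should be home near TCP x = -106.

Call:
{"fn": "apply_moves", "kwargs": {
  "targets": [
    [-1,[0.06,0,0],[0,0,0]],
    [-1,[0.06,0,0],[0,0,0]],
    [-1,[0.06,0,0],[0,0,0]],
    [-1,[0.06,0,0],[0,0,0]],
    [-1,[0.06,0,0],[0,0,0]],
    [-1,[0.06,0,0],[0,0,0]]
  ]
}}

```text
t: 6.18
ee_pos: [489.3, -80.1, 31.4]
orientation: [-3.121, -0.362, 0.0]
ft_force: [-3.0, 1.2, -1.2]
width: 0.7
grasp_force: 1.0
```

Call:
{"fn": "apply_moves", "kwargs": {
  "targets": [
    [-1,[0.03,0,0],[0,0,0]],
    [-1,[0.03,0,0],[0,0,0]],
    [-1,[0.03,0,0],[0,0,0]]
  ]
}}

```text
t: 6.55
ee_pos: [493.6, -79.1, 31.5]
orientation: [3.121, 0.362, -0.0]
ft_force: [-1.8, 0.2, 0.2]
width: 0.5
grasp_force: 1.0
```

```bash
python3 -c "
from h import *
st()"
```

```text
t 6.55 chest TCP [-111.9   71.7   31.5] F [-1.73  0.59  0.16] w 0.5
tool axes in chest: [[1.0, 0.002, -0.0], [0.002, -1.0, -0.0], [-0.0, 0.0, -1.0]]
```

Call:
{"fn": "apply_moves", "kwargs": {
  "targets": [
    [-1,[0.03,0,0],[0,0,0]],
    [-1,[0.03,0,0],[0,0,0]],
    [-1,[0.03,0,0],[0,0,0]]
  ]
}}

```text
t: 6.92
ee_pos: [497.6, -78.1, 31.4]
orientation: [-3.121, -0.362, 0.001]
ft_force: [-6.1, -2.4, 3.6]
width: 0.5
grasp_force: 3.3
```

Call:
{"fn": "apply_moves", "kwargs": {
  "targets": [
    [-1,[0.02,0,0],[0,0,0]],
    [-1,[0.02,0,0],[0,0,0]]
  ]
}}

```text
t: 7.18
ee_pos: [497.6, -78.0, 31.4]
orientation: [-3.12, -0.363, 0.007]
ft_force: [-10.3, -6.3, 7.1]
width: 0.3
grasp_force: 6.1
```

Force rose at TCP x = -107.7 with no more travel, so the green drawer is home. I'll back off and go round to the blue one.

Call:
{"fn": "apply_moves", "kwargs": {
  "targets": [
    [-1,[-0.1,0,0],[0,0,0]],
    [-1,[-0.5,0,0],[0,0,0]],
    [-1,[-0.6,0,0],[0,0,0]],
    [-1,[-0.5,0,0],[0,0,0]],
    [-1,[0,0.7,0],[0,0,0]],
    [-1,[0,0.7,0],[0,0,0]],
    [-1,[0,0.7,0],[0,0,0]],
    [-1,[0,0.7,0],[0,0,0]]
  ]
}}

```text
t: 8.18
ee_pos: [450.5, -235.1, 31.9]
orientation: [3.119, 0.361, 0.004]
ft_force: [-0.0, 0.5, -0.1]
width: 0.3
grasp_force: 0.0
```

```bash
python3 -c "
from h import *
st()"
```

```text
t 8.18 chest TCP [-189.3  -70.4   31.9] F [ 0.08  0.52 -0.08] w 0.3
tool axes in chest: [[1.0, 0.002, 0.002], [0.002, -1.0, -0.002], [0.002, 0.002, -1.0]]
```

Call:
{"fn": "apply_moves", "kwargs": {
  "targets": [
    [-1,[0.12,0,0],[0,0,0]],
    [-1,[0.1,0,0],[0,0,0]],
    [-1,[0.06,0,0],[0,0,0]],
    [-1,[0.06,0,0],[0,0,0]],
    [-1,[0.06,0,0],[0,0,0]],
    [-1,[0.06,0,0],[0,0,0]],
    [-1,[0.06,0,0],[0,0,0]],
    [-1,[0.06,0,0],[0,0,0]]
  ]
}}

```text
t: 9.18
ee_pos: [477.3, -226.5, 31.3]
orientation: [-3.12, -0.362, 0.001]
ft_force: [-2.0, 0.5, -0.3]
width: 0.8
grasp_force: 1.0
```

Call:
{"fn": "apply_moves", "kwargs": {
  "targets": [
    [-1,[0.06,0,0],[0,0,0]],
    [-1,[0.06,0,0],[0,0,0]],
    [-1,[0.06,0,0],[0,0,0]],
    [-1,[0.06,0,0],[0,0,0]],
    [-1,[0.06,0,0],[0,0,0]],
    [-1,[0.06,0,0],[0,0,0]],
    [-1,[0.06,0,0],[0,0,0]],
    [-1,[0.06,0,0],[0,0,0]]
  ]
}}

```text
t: 10.18
ee_pos: [501.0, -221.2, 31.5]
orientation: [-3.121, -0.362, 0.0]
ft_force: [-2.7, 0.5, -0.4]
width: 0.6
grasp_force: 1.0
```

```bash
python3 -c "
from h import *
st()"
```

```text
t 10.18 chest TCP [-137.1  -68.3   31.5] F [-2.48  1.07 -0.42] w 0.6
tool axes in chest: [[1.0, 0.002, 0.0], [0.002, -1.0, 0.0], [0.0, -0.0, -1.0]]
```

Call:
{"fn": "apply_moves", "kwargs": {
  "targets": [
    [-1,[0.06,0,0],[0,0,0]],
    [-1,[0.06,0,0],[0,0,0]],
    [-1,[0.06,0,0],[0,0,0]],
    [-1,[0.06,0,0],[0,0,0]],
    [-1,[0.06,0,0],[0,0,0]],
    [-1,[0.06,0,0],[0,0,0]],
    [-1,[0.06,0,0],[0,0,0]],
    [-1,[0.04,0,0],[0,0,0]]
  ]
}}

```text
t: 11.18
ee_pos: [523.4, -215.9, 31.5]
orientation: [3.121, 0.362, 0.0]
ft_force: [-2.4, 1.1, 1.0]
width: 0.6
grasp_force: 1.0
```

Call:
{"fn": "apply_moves", "kwargs": {
  "targets": [
    [-1,[0.03,0,0],[0,0,0]],
    [-1,[0.03,0,0],[0,0,0]],
    [-1,[0.03,0,0],[0,0,0]],
    [-1,[0.03,0,0],[0,0,0]]
  ]
}}

```text
t: 11.68
ee_pos: [529.1, -214.6, 31.5]
orientation: [-3.121, -0.362, -0.0]
ft_force: [-1.9, 1.0, 1.4]
width: 0.7
grasp_force: 1.0
```

Call:
{"fn": "apply_moves", "kwargs": {
  "targets": [
    [-1,[0.02,0,0],[0,0,0]],
    [-1,[0.02,0,0],[0,0,0]]
  ]
}}

```text
t: 11.92
ee_pos: [530.8, -214.1, 31.5]
orientation: [-3.121, -0.362, 0.001]
ft_force: [-6.6, -1.5, 3.6]
width: 0.3
grasp_force: 2.7
```

```bash
python3 -c "
from h import *
st()"
```

```text
t 11.93 chest TCP [-106.4  -68.2   31.5] F [-6.75 -0.01  3.6 ] w 0.3
tool axes in chest: [[1.0, 0.002, -0.0], [0.002, -1.0, 0.0], [-0.0, -0.0, -1.0]]
```

Call:
{"fn": "apply_moves", "kwargs": {
  "targets": [
    [-1,[0.03,0,0],[0,0,0]],
    [-1,[0.02,0,0],[0,0,0]]
  ]
}}

```text
t: 12.18
ee_pos: [530.8, -214.0, 31.5]
orientation: [-3.12, -0.363, 0.008]
ft_force: [-13.8, -5.8, 8.8]
width: 0.6
grasp_force: 7.7
```

Call:
{"fn": "apply_moves", "kwargs": {
  "targets": [
    [-1,[-0.15,0,0],[0,0,0]],
    [-1,[-0.6,0,0],[0,0,0]],
    [-1,[-0.3,0,-0.6],[0,0,0]],
    [-1,[0,0,-0.8],[0,0,0]],
    [-1,[0,0,-0.8],[0,0,0]],
    [-1,[0,0,-0.8],[0,0,0]],
    [-1,[0,0,-0.8],[0,0,0]],
    [-1,[0,0,-0.8],[0,0,0]]
  ]
}}

```text
t: 13.18
ee_pos: [482.9, -225.8, 263.3]
orientation: [3.12, 0.362, 0.004]
ft_force: [0.2, 0.9, 0.7]
width: 0.4
grasp_force: 0.0
```

Call:
{"fn": "apply_moves", "kwargs": {
  "targets": [
    [-1,[0,0,-0.8],[0,0,0]],
    [-1,[0,-0.2,0],[0,0,0]],
    [-1,[0,0,0],[0,0,0]]
  ]
}}

```text
t: 13.55
ee_pos: [479.8, -215.2, 301.1]
orientation: [-3.121, -0.363, -0.001]
ft_force: [0.2, 0.6, -0.4]
width: 0.6
grasp_force: 0.0
```

```bash
python3 -c "
from h import *
st()
for n in ('scene','top'):
    im=cam(n)['pixels'];c=im[190:390,245:405] if n=='scene' else im[130:245,290:440]
    globals()[n]=cv2.resize(c,(400,500) if n=='scene' else (400,307))
o=np.zeros((500,800,3),np.uint8);o[:,:400]=scene;o[:307,400:]=top
cv2.imwrite('pics/st3.png',o)"
```

```text
t 13.55 chest TCP [-156.4  -57.7  301.1] F [ 0.31  0.51 -0.41] w 0.6
tool axes in chest: [[1.0, 0.002, 0.0], [0.002, -1.0, 0.0], [0.0, -0.0, -1.0]]
```

View pics/st3.png

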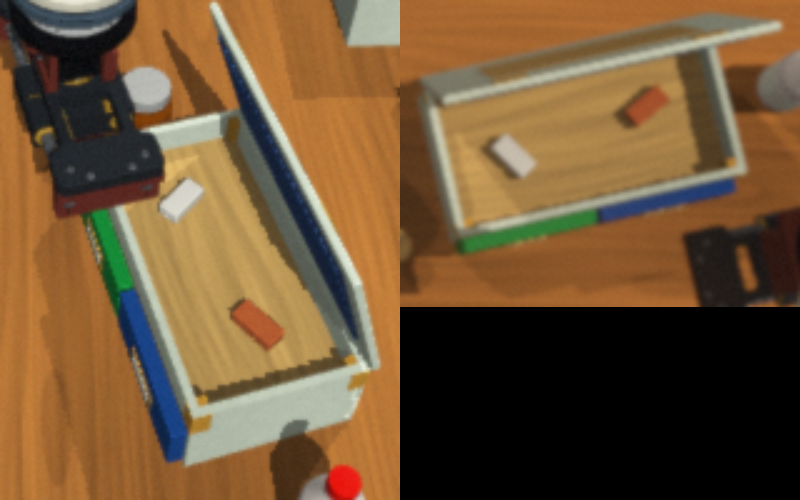

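Both fronts lie flush against the chest. Now I'll go over and behind the lid.

Call:
{"fn": "apply_moves", "kwargs": {
  "targets": [
    [-1,[0.7,-0.16,-0.1],[0,0,0]],
    [-1,[0.7,-0.16,-0.1],[0,0,0]],
    [-1,[0.7,-0.16,0],[0,0,0]],
    [-1,[0.7,-0.16,0],[0,0,0]],
    [-1,[0.7,-0.16,0],[0,0,0]],
    [-1,[0.7,-0.16,0],[0,0,0]],
    [-1,[0.7,-0.16,0],[0,0,0]],
    [-1,[0.2,0,0],[0,0,0]]
  ]
}}

```text
t: 14.65
ee_pos: [716.3, -101.9, 309.1]
orientation: [-3.12, -0.364, 0.004]
ft_force: [-0.4, 0.4, 0.6]
width: 0.3
grasp_force: 0.0
```

Call:
{"fn": "apply_moves", "kwargs": {
  "targets": [
    [-1,[0,0,0.6],[0,0,0]],
    [-1,[0,0,0.6],[0,0,0]],
    [-1,[0,0,0.2],[0,0,0]],
    [-1,[0,0,0],[0,0,0]]
  ]
}}

```text
t: 15.15
ee_pos: [714.8, -103.3, 240.8]
orientation: [-3.12, -0.361, 0.003]
ft_force: [-0.6, -0.2, -0.2]
width: 0.5
grasp_force: 0.0
```

```bash
python3 -c "
from h import *
st()"
```

```text
t 15.15 chest TCP [ 97.9  -2.2 240.8] F [-0.65 -0.05 -0.22] w 0.5
tool axes in chest: [[1.0, 0.001, -0.002], [0.001, -1.0, 0.001], [-0.002, -0.001, -1.0]]
```

```bash
python3 -c "
from h import *
f=lambda a,r=145:np.array([80-r*np.cos(a)+8*np.sin(a)+10,95+r*np.sin(a)+8*np.cos(a)])
A=np.arange(1.28,-.02,-.04)
p=None
for a in A:
    q=f(a);d=None if p is None else (q-p)/50*[1,-1];print(round(a,2),q.round(1),'' if d is None else d.round(2));p=q
"
```

```text
1.28 [ 56.1 236.2] 
1.24 [ 50.5 234.7] [-0.11  0.03]
1.2 [ 44.9 233. ] [-0.11  0.03]
1.16 [ 39.4 231.1] [-0.11  0.04]
1.12 [ 34. 229.] [-0.11  0.04]
1.08 [ 28.7 226.7] [-0.11  0.05]
1.04 [ 23.5 224.1] [-0.1   0.05]
1.0 [ 18.4 221.3] [-0.1   0.06]
0.96 [ 13.4 218.4] [-0.1   0.06]
0.92 [  8.5 215.2] [-0.1   0.06]
0.88 [  3.8 211.9] [-0.09  0.07]
0.84 [ -0.8 208.3] [-0.09  0.07]
0.8 [ -5.3 204.6] [-0.09  0.07]
0.76 [ -9.6 200.7] [-0.09  0.08]
0.72 [-13.7 196.6] [-0.08  0.08]
0.68 [-17.7 192.4] [-0.08  0.08]
0.64 [-21.5 188. ] [-0.08  0.09]
0.6 [-25.2 183.5] [-0.07  0.09]
0.56 [-28.6 178.8] [-0.07  0.09]
0.52 [-31.9 174. ] [-0.07  0.1 ]
0.48 [-34.9 169.1] [-0.06  0.1 ]
0.44 [-37.8 164. ] [-0.06  0.1 ]
0.4 [-40.4 158.8] [-0.05  0.1 ]
0.36 [-42.9 153.6] [-0.05  0.11]
0.32 [-45.1 148.2] [-0.04  0.11]
0.28 [-47.1 142.8] [-0.04  0.11]
0.24 [-48.9 137.2] [-0.04  0.11]
0.2 [-50.5 131.6] [-0.03  0.11]
0.16 [-51.9 126. ] [-0.03  0.11]
0.12 [-53.  120.3] [-0.02  0.11]
0.08 [-53.9 114.6] [-0.02  0.11]
0.04 [-54.6 108.8] [-0.01  0.12]
-0.0 [-55. 103.] [-0.01  0.12]
```

Call:
{"fn": "apply_moves", "kwargs": {
  "targets": [
    [-1,[-0.3,0,0.04],[0,0,0]],
    [-1,[-0.2,0,0.04],[0,0,0]],
    [-1,[-0.1,0,0],[0,0,0]],
    [-1,[-0.06,0,0],[0,0,0]],
    [-1,[-0.06,0,0],[0,0,0]],
    [-1,[-0.06,0,0],[0,0,0]],
    [-1,[-0.04,0,0],[0,0,0]]
  ]
}}

```text
t: 16.02
ee_pos: [675.4, -112.3, 237.4]
orientation: [-3.121, -0.362, 0.0]
ft_force: [0.0, 0.3, 0.6]
width: 0.4
grasp_force: 0.0
```

```bash
python3 -c "
from h import *
st()"
```

```text
t 16.02 chest TCP [ 57.5  -2.  237.4] F [0.06 0.27 0.56] w 0.4
tool axes in chest: [[1.0, 0.002, -0.0], [0.002, -1.0, 0.0], [-0.0, -0.0, -1.0]]
```

Call:
{"fn": "apply_moves", "kwargs": {
  "targets": [
    [-1,[-0.08,0,0.02],[0,0,0]],
    [-1,[-0.08,0,0.03],[0,0,0]],
    [-1,[-0.08,0,0.03],[0,0,0]],
    [-1,[-0.08,0,0.03],[0,0,0]]
  ]
}}

```text
t: 16.52
ee_pos: [660.1, -116.0, 232.4]
orientation: [3.121, 0.362, 0.002]
ft_force: [1.1, 0.9, 3.0]
width: 0.4
grasp_force: 1.4
```

```bash
python3 -c "
from h import *
st()"
```

```text
t 16.52 chest TCP [ 41.8  -2.1 232.4] F [1.29 0.62 2.99] w 0.4
tool axes in chest: [[1.0, 0.002, 0.001], [0.002, -1.0, -0.0], [0.001, 0.0, -1.0]]
```

In contact at about 3 N. I'll follow the arc.

Call:
{"fn": "apply_moves", "kwargs": {
  "targets": [
    [-1,[-0.1,0,0.03],[0,0,0]],
    [-1,[-0.11,0,0.04],[0,0,0]],
    [-1,[-0.11,0,0.05],[0,0,0]],
    [-1,[-0.1,0,0.05],[0,0,0]],
    [-1,[-0.1,0,0.06],[0,0,0]],
    [-1,[-0.1,0,0.06],[0,0,0]],
    [-1,[-0.1,0,0.06],[0,0,0]],
    [-1,[-0.09,0,0.07],[0,0,0]]
  ]
}}

```text
t: 17.52
ee_pos: [620.1, -125.3, 210.6]
orientation: [-3.121, -0.362, 0.0]
ft_force: [0.8, 0.2, 2.1]
width: 0.4
grasp_force: 0.7
```

```bash
python3 -c "
from h import *
st()"
```

```text
t 17.52 chest TCP [  0.8  -2.  210.6] F [ 0.85 -0.    2.15] w 0.4
tool axes in chest: [[1.0, 0.002, -0.0], [0.002, -1.0, 0.0], [-0.0, -0.0, -1.0]]
```

Call:
{"fn": "apply_moves", "kwargs": {
  "targets": [
    [-1,[-0.09,0,0.07],[0,0,0]],
    [-1,[-0.09,0,0.07],[0,0,0]],
    [-1,[-0.08,0,0.08],[0,0,0]],
    [-1,[-0.08,0,0.08],[0,0,0]],
    [-1,[-0.08,0,0.08],[0,0,0]],
    [-1,[-0.08,0,0.09],[0,0,0]],
    [-1,[-0.07,0,0.09],[0,0,0]],
    [-1,[-0.07,0,0.09],[0,0,0]]
  ]
}}

```text
t: 18.52
ee_pos: [589.0, -132.6, 178.1]
orientation: [-3.121, -0.362, 0.0]
ft_force: [-0.1, -0.1, 1.0]
width: 0.9
grasp_force: 0.7
```

Call:
{"fn": "apply_moves", "kwargs": {
  "targets": [
    [-1,[-0.07,0,0.1],[0,0,0]],
    [-1,[-0.06,0,0.1],[0,0,0]],
    [-1,[-0.06,0,0.1],[0,0,0]],
    [-1,[-0.05,0,0.1],[0,0,0]],
    [-1,[-0.05,0,0.11],[0,0,0]],
    [-1,[-0.04,0,0.11],[0,0,0]]
  ]
}}

```text
t: 19.27
ee_pos: [573.1, -136.4, 147.1]
orientation: [-3.121, -0.362, 0.0]
ft_force: [0.0, 0.3, 2.7]
width: 0.8
grasp_force: 0.6
```

```bash
python3 -c "
from h import *
st()
im=cam('scene')['pixels'];cv2.imwrite('pics/s4.png',cv2.resize(im[190:390,245:405],None,fx=3,fy=3))"
```

```text
t 19.27 chest TCP [-47.6  -2.2 147.1] F [0.11 0.33 2.69] w 0.8
tool axes in chest: [[1.0, 0.002, -0.0], [0.002, -1.0, 0.0], [-0.0, -0.0, -1.0]]
```

View pics/s4.png

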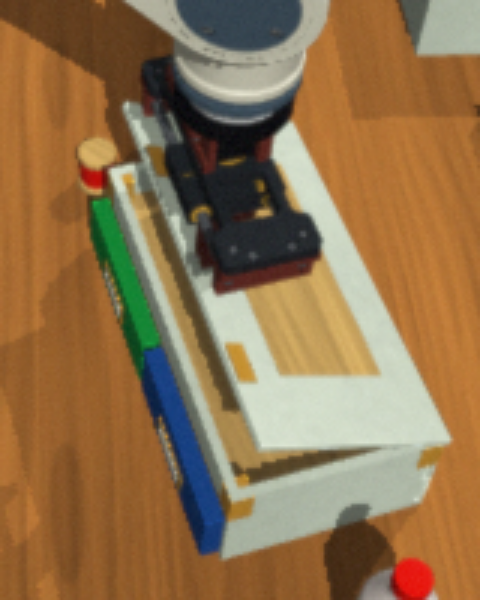

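The lid is nearly down and follows the fingertips on its outer face. Next I'll lower to about 103 mm, slowing at the end.

Call:
{"fn": "apply_moves", "kwargs": {
  "targets": [
    [-1,[-0.03,0,0.11],[0,0,0]],
    [-1,[-0.03,0,0.11],[0,0,0]],
    [-1,[-0.02,0,0.11],[0,0,0]],
    [-1,[-0.02,0,0.11],[0,0,0]],
    [-1,[-0.02,0,0.1],[0,0,0]],
    [-1,[-0.01,0,0.08],[0,0,0]],
    [-1,[0,0,0.06],[0,0,0]],
    [-1,[0,0,0.05],[0,0,0]]
  ]
}}

```text
t: 20.32
ee_pos: [567.0, -137.8, 110.8]
orientation: [3.121, 0.362, 0.0]
ft_force: [-0.0, 0.3, 1.5]
width: 0.5
grasp_force: 0.6
```

Call:
{"fn": "apply_moves", "kwargs": {
  "targets": [
    [-1,[0,0,0.04],[0,0,0]],
    [-1,[0,0,0.03],[0,0,0]],
    [-1,[0,0,0.03],[0,0,0]]
  ]
}}

```text
t: 20.7
ee_pos: [567.0, -137.9, 106.0]
orientation: [3.121, 0.362, 0.0]
ft_force: [-1.1, 0.3, 1.3]
width: 0.3
grasp_force: 0.6
```

Call:
{"fn": "apply_moves", "kwargs": {
  "targets": [
    [-1,[0,0,0.02],[0,0,0]],
    [-1,[0,0,0.02],[0,0,0]],
    [-1,[0,0,0.02],[0,0,0]]
  ]
}}

```text
t: 21.08
ee_pos: [566.9, -137.8, 102.9]
orientation: [-3.121, -0.362, 0.0]
ft_force: [-0.9, 0.2, 1.5]
width: 0.6
grasp_force: 0.6
```

Call:
{"fn": "apply_moves", "kwargs": {
  "targets": [
    [-1,[0,0,0.01],[0,0,0]],
    [-1,[0,0,0.01],[0,0,0]]
  ]
}}

```text
t: 21.32
ee_pos: [566.9, -137.8, 101.9]
orientation: [-3.121, -0.362, 0.0]
ft_force: [-0.9, 0.2, 0.8]
width: 0.8
grasp_force: 0.6
```

Call:
{"fn": "apply_moves", "kwargs": {
  "targets": [
    [-1,[0,0,0.01],[0,0,0]],
    [-1,[0,0,0.02],[0,0,0]],
    [-1,[0,0,0.02],[0,0,0]]
  ]
}}

```text
t: 21.7
ee_pos: [566.9, -137.8, 99.4]
orientation: [-3.121, -0.362, 0.0]
ft_force: [-0.4, -0.7, 1.4]
width: 0.3
grasp_force: 0.6
```

Call:
{"fn": "apply_moves", "kwargs": {
  "targets": [
    [-1,[0,0,0.01],[0,0,0]],
    [-1,[0,0,0.01],[0,0,0]]
  ]
}}

```text
t: 21.95
ee_pos: [566.9, -137.8, 98.4]
orientation: [-3.121, -0.362, 0.0]
ft_force: [-0.9, 0.4, 1.5]
width: 0.8
grasp_force: 0.6
```

```bash
python3 -c "
from h import *
st()
a=cam('scene')['pixels'];b=cam('wrist')['pixels']
o=np.zeros((500,800,3),np.uint8);o[:,:400]=cv2.resize(a[190:390,245:405],(400,500));o[:300,400:]=cv2.resize(b,(400,300));cv2.imwrite('pics/s5.png',o)"
```

```text
t 21.95 chest TCP [-53.9  -2.2  98.4] F [-0.83  0.59  1.51] w 0.8
tool axes in chest: [[1.0, 0.002, -0.0], [0.002, -1.0, 0.0], [-0.0, -0.0, -1.0]]
```

View pics/s5.png

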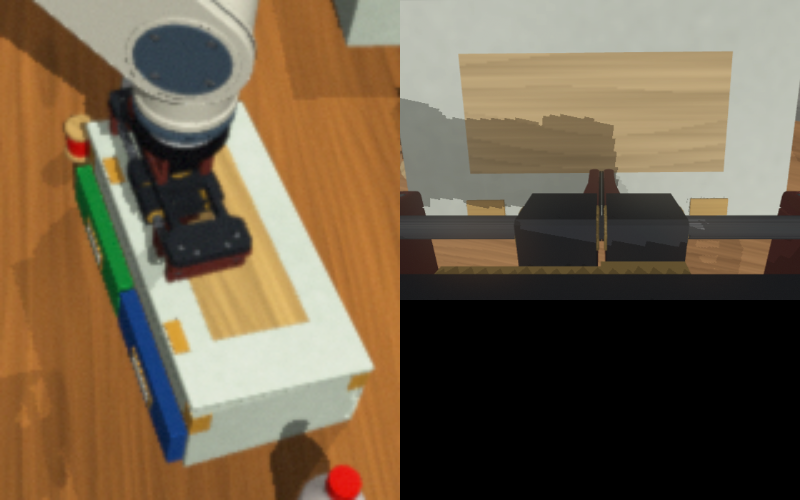

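The lid looks nearly level and nothing is trapped. I'll keep pressing slowly until the force rises.

Call:
{"fn": "apply_moves", "kwargs": {
  "targets": [
    [-1,[0,0,0.01],[0,0,0]],
    [-1,[0,0,0.02],[0,0,0]],
    [-1,[0,0,0.02],[0,0,0]]
  ]
}}

```text
t: 22.42
ee_pos: [566.9, -137.8, 95.9]
orientation: [-3.121, -0.362, 0.0]
ft_force: [-0.7, -0.2, 1.4]
width: 0.2
grasp_force: 0.6
```

Call:
{"fn": "apply_moves", "kwargs": {
  "targets": [
    [-1,[0,0,0.02],[0,0,0]],
    [-1,[0,0,0.02],[0,0,0]]
  ]
}}

```text
t: 22.68
ee_pos: [566.9, -137.9, 93.9]
orientation: [-3.121, -0.362, 0.0]
ft_force: [-0.8, -0.6, 1.2]
width: 0.9
grasp_force: 0.6
```

```bash
python3 -c "
from fit import *
p=np.load('p.npy')
for a in (0,.03,.06,.1):
  print(a,[proj(c['s'],W(p,lid(a,-153,n))).round(1).tolist() for n in (0,8)],proj(c['s'],W(p,lid(a,153,8))).round(1))
print(proj(c['s'],W(p,[80,-153,103])),proj(c['s'],W(p,[-80,-150,0])),proj(c['s'],W(p,[-80,-150,95])))
st()
im=cam('scene')['pixels'];cv2.imwrite('pics/s6.png',cv2.resize(im[300:390,300:400],None,fx=6,fy=6,interpolation=cv2.INTER_CUBIC))
print([(x['xy'],x['score']) for l in('lid_edge','lid_hinge') for x in ctrl.pinpoint(l,'scene')[:1]], proj(c['s'],W(p,lid(0,0,8))))
"
```

```text
0 [[318.5, 358.7], [318.8, 357.0]] [278.6 242.8]
0.03 [[318.7, 357.6], [319.1, 355.8]] [278.7 241.5]
0.06 [[319.0, 356.5], [319.5, 354.6]] [279.  240.2]
0.1 [[319.5, 354.9], [320.2, 353.1]] [279.3 238.4]
[393.91138285 337.22235404] [317.23269365 375.97957912] [320.77085283 356.62543351]
t 22.68 chest TCP [-53.9  -2.2  93.9] F [-0.87 -0.37  1.23] w 0.9
tool axes in chest: [[1.0, 0.002, -0.0], [0.002, -1.0, 0.0], [-0.0, -0.0, -1.0]]
[([297.2, 291.1], 0.82), ([364.5, 281.7], 0.71)] [296.71229599 294.27913195]
```

View pics/s6.png

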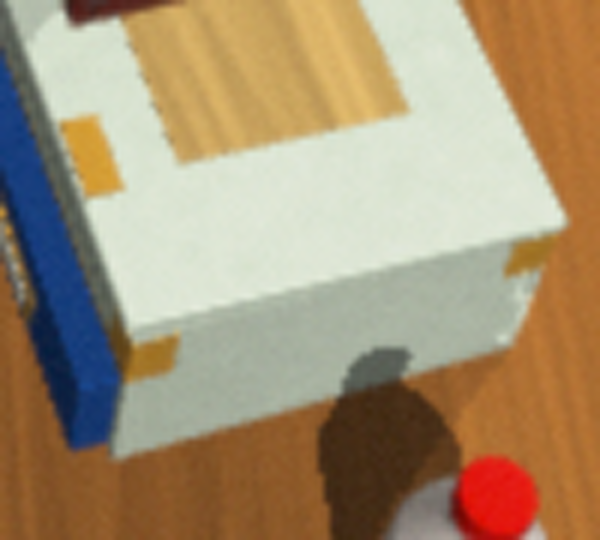

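The lid's front corner sits at (321,356), which fits a gap of a few mm still left. I'll keep pressing in small steps.

Call:
{"fn": "apply_moves", "kwargs": {
  "targets": [
    [-1,[0,0,0.02],[0,0,0]],
    [-1,[0,0,0.02],[0,0,0]],
    [-1,[0,0,0.02],[0,0,0]]
  ]
}}

```text
t: 23.2
ee_pos: [566.9, -137.9, 90.9]
orientation: [-3.121, -0.362, 0.0]
ft_force: [-0.7, 0.8, 0.4]
width: 0.8
grasp_force: 0.6
```

Call:
{"fn": "apply_moves", "kwargs": {
  "targets": [
    [-1,[0,0,0.01],[0,0,0]],
    [-1,[0,0,0.01],[0,0,0]],
    [-1,[0,0,0.01],[0,0,0]]
  ]
}}

```text
t: 23.58
ee_pos: [567.0, -137.8, 89.4]
orientation: [-3.121, -0.362, -0.0]
ft_force: [-1.6, -0.4, 2.1]
width: 0.6
grasp_force: 0.6
```

```bash
python3 -c "
from h import *
st()
o=ctrl.get_obs()
a=cam('scene');print([(x['xy'],x['score']) for x in ctrl.pinpoint('lid_edge','scene')[:1]])
w=cam('wrist');print([(x['xy'],x['score']) for x in ctrl.pinpoint('lid_edge','wrist')[:1]])
cv2.imwrite('pics/s7.png',a['pixels']);cv2.imwrite('pics/w7.png',w['pixels'])
H=np.linalg.inv(w['hand_eye']);K=np.array(w['camera_matrix'])
for z in (0,-10,-14,-20,-40): 
  q=K@(H@[0,0,z,1])[:3];print(z,(q[:2]/q[2]).round(1),end=' ')
print(np.array(w['hand_eye']).round(2).tolist())
g0=cv2.imread('pics/s6.png');b=cv2.resize(a['pixels'][300:390,300:400],None,fx=6,fy=6,interpolation=cv2.INTER_CUBIC)
A=np.float32(cv2.cvtColor(g0,7-1));B=np.float32(cv2.cvtColor(b,6))
# vertical shift of lid front-right corner patch (lid) and of chest bottom patch (reference)
for n,(y0,y1,x0,x1) in dict(lid=(100,360,60,240),rear=(200,270,480,580),base=(420,500,90,300)).items():
  print(n,cv2.phaseCorrelate(A[y0:y1,x0:x1],B[y0:y1,x0:x1]))
"
```

```text
t 23.57 chest TCP [-53.9  -2.2  89.4] F [-1.64  0.02  2.09] w 0.6
tool axes in chest: [[1.0, 0.002, 0.0], [0.002, -1.0, 0.0], [0.0, -0.0, -1.0]]
[([297.6, 292.8], 0.72)]
[]
0 [281.2 242.4] -10 [281.2 248.5] -14 [281.2 251.1] -20 [281.2 255.3] -40 [281.1 271.4] [[-0.0, -0.97, -0.26, 71.8], [1.0, -0.0, 0.0, 0.26], [-0.0, -0.26, 0.97, -182.94], [0.0, 0.0, 0.0, 1.0]]
lid ((-0.09320210271472718, -0.05322073201134003), 0.5148360948601868)
rear ((-0.03924419901327525, 0.09301288233464078), 0.8881360247400072)
base ((-0.008161412473057794, 0.003331500672935306), 0.7352669998451515)
```

The lid did not move between the last two pictures while the tool sank 4.5 mm. I'll lift straight up and measure the lid height from two wrist heights.

Call:
{"fn": "apply_moves", "kwargs": {
  "targets": [
    [-1,[0,0,-0.2],[0,0,0]],
    [-1,[0,0,-0.5],[0,0,0]],
    [-1,[0,0,-0.5],[0,0,0]],
    [-1,[0,0,-0.4],[0,0,0]],
    [-1,[0,0,-0.4],[0,0,0]],
    [-1,[0,0,0],[0,0,0]],
    [-1,[0,0,0],[0,0,0]]
  ]
}}

```text
t: 24.65
ee_pos: [566.6, -137.7, 189.1]
orientation: [-3.12, -0.362, 0.001]
ft_force: [0.1, 0.4, -0.6]
width: 0.4
grasp_force: 0.0
```

```bash
python3 -c "
from h import *
st()
a=cam('scene')['pixels'];w=cam('wrist')['pixels'];v=cv2.imread('pics/w7.png')
cv2.imwrite('pics/s8.png',a);cv2.imwrite('pics/w8.png',w)
print([(x['xy'],x['score']) for x in ctrl.pinpoint('lid_edge','wrist')[:1]])
o=np.zeros((600,800,3),np.uint8);o[:300,:400]=cv2.resize(v,(400,300));o[:300,400:]=cv2.resize(w,(400,300))
o[300:,:400]=cv2.resize(a[290:390,270:403],(400,300),interpolation=cv2.INTER_CUBIC);o[300:,400:]=cv2.resize(a[190:290,250:383],(400,300),interpolation=cv2.INTER_CUBIC)
cv2.imwrite('pics/c8.png',o)
"
```

```text
t 24.65 chest TCP [-54.2  -2.  189.1] F [ 0.18  0.32 -0.63] w 0.4
tool axes in chest: [[1.0, 0.002, -0.0], [0.002, -1.0, 0.0], [-0.0, -0.0, -1.0]]
[([280.3, 239.4], 0.87)]
```

View pics/c8.png

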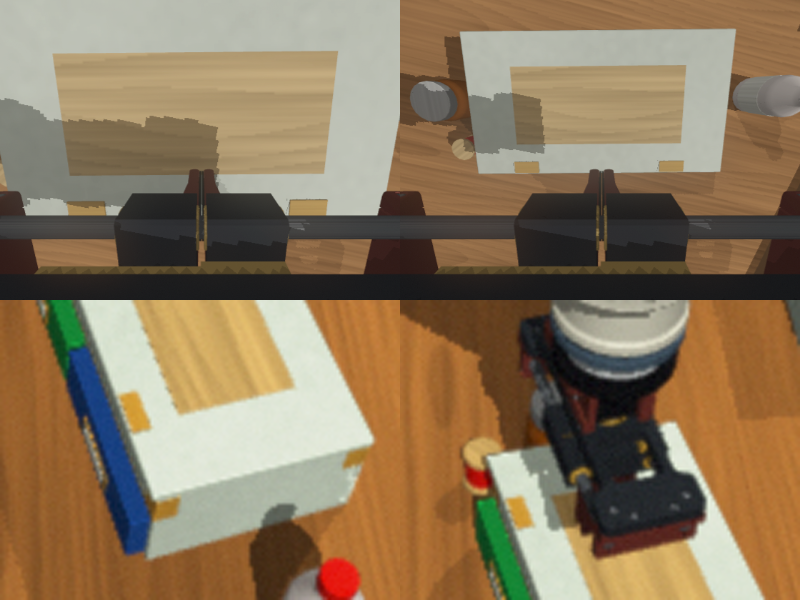

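```bash
cat > w.py <<'E'
from h import *
im=cam('wrist');o=ctrl.get_obs()
K=np.array(im['camera_matrix']);HE=np.array(im['hand_eye']);print('f',K[0,0])
p=np.load('p.npy');r=R.from_euler('z',p[2]).inv();rt=r*R.from_rotvec(o['orientation'])
tc=r.apply(np.array(o['ee_pos'])-[p[0],p[1],0])
C=rt.apply(HE[:3,3])+tc
def ray(u): d=np.linalg.solve(K,[u[0],u[1],1]);return rt.apply(HE[:3,:3]@d)
def at(u,z): d=ray(u);return C+d*(z-C[2])/d[2]
k=1/.7143
F=[((479-400)*k,174*k),((720-400)*k,171*k)];B=[((460-400)*k,32*k),((736-400)*k,29*k)]
for z in (90,95,100,103,106,110,115): 
    f=[at(u,z) for u in F];b=[at(u,z) for u in B];print(z,'front',np.linalg.norm(f[0]-f[1]).round(1),[x.round(0)[:2].tolist() for x in f],'rear',np.linalg.norm(b[0]-b[1]).round(1),[x.round(0)[:2].tolist() for x in b])
E
python3 w.py; python3 -c "
import cv2,numpy as np
a=cv2.imread('pics/w7.png');b=cv2.imread('pics/w8.png')
for y in range(230,275,3): print(y,a[y,268:294:4].sum(1),b[y,268:294:4].sum(1))"
```

```text
f 309.5297659261848
90 front 327.6 [[-95.0, 164.0], [-90.0, -163.0]] rear 317.7 [[80.0, 161.0], [84.0, -157.0]]
95 front 321.8 [[-93.0, 161.0], [-88.0, -160.0]] rear 312.1 [[79.0, 158.0], [83.0, -154.0]]
100 front 315.9 [[-91.0, 158.0], [-86.0, -158.0]] rear 306.4 [[78.0, 155.0], [82.0, -151.0]]
103 front 312.4 [[-90.0, 157.0], [-85.0, -156.0]] rear 303.1 [[78.0, 153.0], [81.0, -150.0]]
106 front 308.9 [[-88.0, 155.0], [-84.0, -154.0]] rear 299.7 [[77.0, 152.0], [80.0, -148.0]]
110 front 304.3 [[-87.0, 152.0], [-82.0, -152.0]] rear 295.2 [[76.0, 149.0], [79.0, -146.0]]
115 front 298.5 [[-85.0, 149.0], [-80.0, -149.0]] rear 289.5 [[75.0, 146.0], [78.0, -143.0]]
230 [280 280 282 281 284 285 288] [525 529 527 523 523 530 532]
233 [288 288 289 289 292 293 293] [523 528 529 524 524 531 534]
236 [303 269 303 303 304 305 274] [527 458 526 524 522 530 462]
239 [160 163 165 187 203 171 173] [202 199 200 313 348 196 202]
242 [160 162 162 130 134 167 173] [195 197 196 172 172 196 198]
245 [161 164 164 129 128 168 169] [194 193 193 170 166 191 194]
248 [158 161 160 128 130 168 169] [190 190 189 161 166 188 189]
251 [159 158 160 124 127 165 170] [189 186 185 160 158 186 187]
254 [156 158 157 120 126 165 168] [185 183 179 157 155 180 183]
257 [153 157 158 122 123 161 166] [181 178 178 150 150 177 177]
260 [153 156 156 121 123 162 167] [175 172 175 142 144 173 175]
263 [156 153 153 118 118 161 164] [170 171 170 138 138 170 170]
266 [152 153 153 114 117 159 157] [164 166 166 135 135 163 164]
269 [151 149 150 114 118 157 160] [165 163 162 128 131 160 160]
272 [116 115 143 114 114 138 128] [131 129 151 123 124 145 131]
```

The wrist view shows the visible fingertips ending about 15 mm short of the nominal TCP. The lid width gives a front edge about 108 mm high against 103 shut, so a few mm remain. I'll return and press until the force rises.

Call:
{"fn": "apply_moves", "kwargs": {
  "targets": [
    [-1,[0,0,0.6],[0,0,0]],
    [-1,[0,0,0.6],[0,0,0]],
    [-1,[0,0,0.4],[0,0,0]],
    [-1,[0,0,0.2],[0,0,0]],
    [-1,[0,0,0.1],[0,0,0]],
    [-1,[0,0,0.04],[0,0,0]],
    [-1,[0,0,0.04],[0,0,0]],
    [-1,[0,0,0.02],[0,0,0]]
  ]
}}

```text
t: 25.85
ee_pos: [567.2, -137.9, 89.9]
orientation: [3.12, 0.362, 0.001]
ft_force: [0.2, 0.3, -0.0]
width: 0.2
grasp_force: 0.0
```

Call:
{"fn": "apply_moves", "kwargs": {
  "targets": [
    [-1,[0,0,0.02],[0,0,0]],
    [-1,[0,0,0.02],[0,0,0]],
    [-1,[0,0,0.02],[0,0,0]]
  ]
}}

```text
t: 26.22
ee_pos: [567.0, -137.9, 86.6]
orientation: [3.121, 0.362, 0.0]
ft_force: [-0.3, 0.1, 1.5]
width: 0.5
grasp_force: 0.6
```

Call:
{"fn": "apply_moves", "kwargs": {
  "targets": [
    [-1,[0,0,0.02],[0,0,0]],
    [-1,[0,0,0.02],[0,0,0]]
  ]
}}

```text
t: 26.48
ee_pos: [566.9, -137.8, 84.4]
orientation: [-3.121, -0.362, 0.0]
ft_force: [-0.3, 0.0, 1.3]
width: 0.4
grasp_force: 0.6
```

Contact resumed exactly where I left it, so the lid really is following.

Call:
{"fn": "apply_moves", "kwargs": {
  "targets": [
    [-1,[0,0,0.02],[0,0,0]],
    [-1,[0,0,0.02],[0,0,0]]
  ]
}}

```text
t: 26.72
ee_pos: [566.9, -137.8, 82.4]
orientation: [-3.121, -0.362, 0.0]
ft_force: [-0.7, 0.4, 1.8]
width: 0.4
grasp_force: 0.6
```

Call:
{"fn": "apply_moves", "kwargs": {
  "targets": [
    [-1,[0,0,0.02],[0,0,0]],
    [-1,[0,0,0.02],[0,0,0]]
  ]
}}

```text
t: 26.98
ee_pos: [567.0, -137.9, 81.9]
orientation: [-3.121, -0.362, 0.0]
ft_force: [-8.2, 1.0, 22.6]
width: 0.8
grasp_force: 11.1
```

```bash
python3 -c "
from h import *
st()
a=cam('scene');print([(x['xy'],x['score']) for x in ctrl.pinpoint('lid_edge','scene')[:1]])"
```

```text
t 26.98 chest TCP [-53.8  -2.2  81.9] F [-7.76  2.81 22.62] w 0.8
tool axes in chest: [[1.0, 0.002, -0.0], [0.002, -1.0, 0.0], [-0.0, -0.0, -1.0]]
[([298.2, 293.5], 0.77)]
```

There is a hard stop at 22 N, so the lid is shut. I'll retreat straight up and check the height.

Call:
{"fn": "apply_moves", "kwargs": {
  "targets": [
    [-1,[0,0,-0.1],[0,0,0]],
    [-1,[0,0,-0.5],[0,0,0]],
    [-1,[0,0,-0.7],[0,0,0]],
    [-1,[0,0,-0.7],[0,0,0]],
    [-1,[0,0,-0.7],[0,0,0]],
    [-1,[0,0,-0.7],[0,0,0]],
    [-1,[0,0,-0.7],[0,0,0]],
    [-1,[0,0,0],[0,0,0]]
  ]
}}

```text
t: 28.08
ee_pos: [568.6, -138.2, 288.3]
orientation: [3.119, 0.362, 0.008]
ft_force: [0.7, -0.6, -0.1]
width: 0.7
grasp_force: 0.0
```

Call:
{"fn": "apply_moves", "kwargs": {
  "targets": [
    [-1,[0,0,0],[0,0,0]],
    [-1,[0,0,0],[0,0,0]]
  ]
}}

```text
t: 28.32
ee_pos: [566.1, -137.6, 283.8]
orientation: [-3.12, -0.362, 0.004]
ft_force: [0.2, 0.4, -0.5]
width: 0.5
grasp_force: 0.0
```

```bash
cat > v.py <<'E'
from fit import *
st(); im=cam('wrist');px=im['pixels'];cv2.imwrite('pics/w9.png',px)
o=ctrl.get_obs();V=np.linalg.inv(np.array(im['hand_eye']));p=np.load('p.npy');K=np.array(im['camera_matrix']);rt=R.from_rotvec(o['orientation'])
def pr(X): q=K@(V@np.append(rt.inv().apply(W(p,X)-o['ee_pos']),1))[:3];return (q[:2]/q[2]).round(1)
hsv=cv2.cvtColor(px,40);m=np.uint8((hsv[...,1]<50)&(hsv[...,2]>130))*255
k=cv2.connectedComponentsWithStats(m);i=1+k[2][1:,4].argmax();cs,_=cv2.findContours(np.uint8(k[1]==i),0,2)
h=cv2.approxPolyDP(cv2.convexHull(max(cs,key=cv2.contourArea)),6,True)[:,0]
print('hull',h.tolist())
for a in (0,.03,.06): print(a,[pr(lid(a,y,8)).tolist() for y in (153,-153)],[pr([80,y,103]).tolist() for y in(153,-153)])
a=cam('scene')['pixels'];cv2.imwrite('pics/s9.png',a)
for l in ('drawer_left_front','drawer_right_front','spool','glue','jar','weight','brush','lid_edge'):
  x=ctrl.pinpoint(l,'scene')[:1];print(l,[(q['xy'],round(q['score'],2)) for q in x])
for n,y in (('L',74.5),('R',-74.5)): print(n,'home pred',proj(c['s'],W(p,[-96,y,35])).round(1))
E
python3 v.py
```

```text
t 28.32 chest TCP [-54.6  -1.8 283.8] F [ 0.25  0.39 -0.52] w 0.5
tool axes in chest: [[1.0, 0.002, -0.002], [0.002, -1.0, 0.001], [-0.002, -0.001, -1.0]]
hull [[418, 63], [404, 209], [155, 210], [138, 66]]
0 [[154.9, 211.5], [405.3, 211.9]] [[138.4, 63.7], [421.8, 64.1]]
0.03 [[153.2, 212.4], [406.9, 212.8]] [[138.4, 63.7], [421.8, 64.1]]
0.06 [[151.5, 213.1], [408.6, 213.6]] [[138.4, 63.7], [421.8, 64.1]]
drawer_left_front [([281.2, 287.2], 0.66)]
drawer_right_front [([303.8, 340.3], 0.98)]
spool [([275.6, 249.1], 0.71)]
glue [([372.7, 404.8], 0.61)]
jar []
weight [([194.7, 401.5], 0.69)]
brush [([263.5, 138.0], 0.93)]
lid_edge [([362.9, 278.5], 0.71)]
L home pred [282.8 285.2]
R home pred [300.8 339.5]
```

The lid's front width is 249 px, against 250 predicted when shut. Both drawers are home, nothing else has moved, and the arm is clear.

```bash
python3 -c "
from workcell import ctrl
print(ctrl.close_job())"
```

```text
the job is handed in; nothing more can be done
None
```

Both drawers are pushed fully home and the lid is pressed shut against its stop; I saw nothing else moved, though the last check didn't detect the jar, and the job was handed in at about 28 s of the 58 s allowed.

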